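# Load the RF module under the hold-down spring of its test fixture

### The arm

A 6-joint arm with a two-finger parallel gripper is mounted at the origin on the work surface. World frame = base frame: x ahead of the robot, y to its left, z up, the work surface at z = 0. Lengths are in m, angles in degrees, forces in N, time in s.
With the tool pointing down it reaches from about 0.3 to 0.75 m from the base axis. Payload 8.5 kg.
Tool frame: the origin (TCP) lies on the centre line of the jaws, within the pads' length; the fingertips stand env.tcp_to_tips ahead of it and the grasp point (between the pads) lies 8 mm behind it (env.tcp_to_tips is the distance from the TCP to the fingertips, in m); z points along the fingers, y is the direction in which the jaws open and shut (so a half turn about z gives the same grasp; the last joint's range is limited). The gripper opens to 85 mm and grips with 20 to 120 N. Pads are 22 mm wide; open, the fingers measure 114 mm over their backs; the gripper's body (76 mm by 85 mm) begins 54 mm behind the grasp point. The pads swing forward as they close: fully open they stand 13 mm farther back than shut.
Start: joints at [54.872, 21.807, 74.336, -0, 83.858, -12.336], TCP at [0.213, 0.507, 0.242] pointing down, gripper open.
Joint ranges: [-178.18, 178.18], [-50.72, 133.34], [12.68, 142.11], [-81.47, 261.47], [9.98, 163.14], [-165.26, 165.26]. Speed limits (degrees/s): [136.94, 136.94, 180, 180, 180, 180].

### API

Orientations are given as a 3x3 rotation matrix whose columns are the frame's x, y, z axes.
In Python, from rig import env gives the robot as it stands. The module is installed in compiled form; this text tells all that it offers.
- The arm moves only by the tool carry_out, never from a script. Its argument "rows" is a list of rows, each an object of numbers: "tx", "ty", "tz": the shift along the tool's x, y, z in cm; "yaw": the turn about the tool's z in rad. In form: [{"tx": .., "ty": .., "tz": .., "yaw": ..}, ...]. A call has 1 to 12 rows; each row shifts and turns the pose as measured when the row begins, along the tool's axes as they then stand; what a row does not reach is not made up. A row lasts 1/10 s, in which the tool goes at most 50 mm and 8.59 degrees, less where a joint would pass 70% of its speed; a pose out of reach is approached as far as the arm can. A call is refused whole if a number of a shift passes 5 or a number of a turn 0.15, either way. A call with a gripper value outside its range is refused whole. "jaw" is the closure, from -1 (fully open) to 1 (shut), set as the call begins (left out, the last holds). The fingers move at their own pace and stop on an object; "squeeze" is the grip in N (left out, the last holds). Time passes only in rows, so rows that do not move let the fingers close. It gives the time, the measured TCP pose, the force and the opening at its end, in the units of the state.
- env.observe(): the state, without advancing time (a new reading comes with each control period).
- env.get_image(name): name is "scene" or "top"; returns the picture (384x512x3 uint8, red, green, blue); there is no depth.
- env.camera_params(name): a dict with "vertical_fov" (degrees; the focal length in pixels is half the picture's height over the tangent of half this angle, whatever the lens; pixels are square), "cx", "cy" (the principal point, pixels), "k1" (the pictures are not rectified: a ray, as slopes to the right and down, at radius r is drawn at 1 + k1 r^2 times it, then the intrinsics apply), "view" (4x4, takes a point from world to camera coordinates). Camera axes: x right, y up, looking along -z (the intrinsics and any distortion apply to the point x, -y, -z); pixel columns grow to the right and rows downward; lengths in m; the calibration is good to about 2 mm. A picture is of the moment at which its call begins. camera_params takes no time and is no camera call.
- env.close_job(): hands the job in, once; it reports no verdict.
The state is a dict: "time_s": time; "q": joint angles; "qvel": joint speeds; "joint_efforts": joint torques, N m; "position": TCP position; "tool_rot": TCP orientation; "ft_force": force on the tool from outside, world axes, zero at the start; "wrist_torque": the same for the moment, N m; "grip_width": finger opening in m.
Only numpy, scipy, OpenCV 4.12 (cv2) and the standard library are available. Lean on these libraries where they do the work, as an engineer would, in place of code of your own. Each camera call takes 0.05 s, during which the arm holds its last target. There are 200 camera calls.

### The job

Load the RF module into the test fixture. Sprung pins hold its nose up, so press down firmly with the fingertips on the grooved ledge behind the shielding can and, still pressing, slide the module along the channel so that its nose passes under the leaf spring, until it is fully home against the two stops; then let go, leaving it lying flat under the spring. Do not pick the module up, do not touch the spring with the robot, and leave the other things on the bench where they are.

Things in the scene. Friction and masses are not known exactly. Their poses are not given: they have to be found in the camera images.
- module: Loose RF module, 200 to 310 g: aluminium plate 120 (x) x 70 (y) x 6 mm, a steel shielding can across its middle. Origin: centre of the plate's underside; x towards the rounded nose (x = +60), z up. Can: x = -10 to +8, 56 mm wide, 12 mm above the plate; two brass connectors on it reach 28 mm above the underside. The can's rear wall (x = -10) is a shoulder to push against
- module_ledge (a point): Point on top of the bare grooved finger ledge behind the can (module x = -60 to -10): on the centre line, 15 mm behind the can's rear wall, 6 mm above the plate's underside. At the start the rear edge lies on the channel floor and the nose is held about 8 to 11 mm up by the pins; some 8 to 12 N down on the ledge near the can brings the plate flat
- module_nose (a point): Middle of the module's front edge, half-way up its 6 mm thickness
- fixture: Fixed test fixture on the bench, 250 (x) x 130 (y) mm. Origin: centre of its underside; x is the sliding direction, from the open entry to the stops; z up. Channel floor 15 mm above the bench, between guide rails 74 mm apart and 9 mm high above the floor. Two stops, 12 mm high, faces at x = +75; behind them a post 40 mm wide (x = 92 to 122, up to 48 mm above the bench) carries the spring
- lift_pins (a joint): How far the two round sprung pins in the channel floor (fixture x = -3, y = +-20 mm) are pushed in, m: 0 = standing 8 mm proud, 0.008 = flush with the floor. They push up with about 4 N together when out, 5 N when flush
- home_ledge (a point): Point of the fixture where module_ledge lies when the module is fully home and flat (fixture x = -10, y = 0, 21 mm above the bench)
- spring: The brass leaf spring, 26 mm wide, on the channel's centre line. Origin at its root on the post (fixture x = 94, 23 mm above the channel floor). It slopes down towards the entry to a rounded bend at fixture x = 40, whose underside is 3.5 mm above the floor, then turns up into a short lip
- spring_lip (a point): End of the spring's turned-up lip, facing the entry (fixture x = 27.5, 10.7 mm above the channel floor at rest). A module pressed flat wedges under the lip and lifts the spring; one with its nose up strikes the lip or rides over it
- spring_bend (a point): Underside of the spring's bend, where it bears: 3.5 mm above the channel floor (18.5 mm above the bench) at rest, 6 mm above the floor when it bears on the module's plate. It bears down with some 9 to 13 N; sliding the pressed module under it takes about 8 to 15 N of push
- adapter: Bystander: brass coaxial adapter standing on the bench beside the fixture, 16 mm in diameter, 32 mm tall; origin at the centre of its underside
- termination: Bystander: steel coaxial termination standing on the bench beside the fixture, 24 mm in diameter, 36 mm tall; origin at the centre of its underside
- wrench: Bystander: small open-ended wrench lying on the bench beside the fixture, 130 mm long; origin under its middle
- tray: Bystander: empty black parts tray on the bench beside the fixture, 85 x 65 x 22 mm; origin at the centre of its underside

How it is judged (in metres and radians):
At the end, for the whole second after the job is handed in: The module's nose is within 4 mm of the stops, its plate lies flat on the channel floor (nose not more than about 2.5 mm up, tilt under 0.025 rad) with the leaf spring bearing on top of it (its bend 4.7 to 8 mm above the floor), at rest and let go (x of module_nose in the frame of fixture above 0.071 m and z of module_nose in the frame of fixture below 0.0205 m and angle between module's own z axis and vertical below 0.025 rad and z of spring_bend in the frame of fixture between 0.0197 and 0.023 m and linear speed of module below 0.01 m/s); the robot touches nothing.
It fails at once if the module is picked up: its middle comes over 15 mm, or its nose over 24 mm, above where it lies when home (z of module in the frame of fixture above 0.03 m or z of module_nose in the frame of fixture above 0.042 m).
It fails at once if the robot touches the leaf spring (contact force between any of the arm, the fingers and spring above 1 N).
It fails at once if the leaf spring is bent up more than 11 mm (z of spring_bend in the frame of fixture above 0.03 m).
It fails at once if a bystander is disturbed (distance of any of adapter, termination, wrench, tray from where it was at the start of the episode above 0.02 m).
It also fails if it takes over 38 s, if anything falls off the work surface, if the arm or the gripper's body presses on something with over 40 N, if the wrist force passes 120 N, or if a joint passes its speed limit or range.

## Working session

There is one attempt and no reset: what is moved stays moved. The work goes in short steps, Python scripts to look and compute and a tool call to move; the robot and the scene stay as the last step left them, time stands still between calls to the robot, and variables do not carry over. Pictures are saved under pics/ and viewed, about 8 in all and at most 12, crops included, and the job is handed in when it is done.

Besides the shell and the picture viewer there is one more tool, called after "Call:" by a JSON object that holds its "method" and its "body". carry_out: Moves the arm, as the interface text tells. Its arguments: {"type":"object","properties":{"rows":{"type":"array","items":{"type":"object","properties":{"tx":{"type":"number"},"ty":{"type":"number"},"tz":{"type":"number"},"yaw":{"type":"number"}}}},"jaw":{"type":"number"},"squeeze":{"type":"number"}},"required":["rows"]}

```bash
mkdir -p pics; cat > h.py <<'E'
import numpy as np, cv2
from rig import env
def ray(cam,u,v):
    p=env.camera_params(cam); f=192/np.tan(np.radians(p["vertical_fov"])/2)
    d=np.array([(u-p["cx"])/f,(v-p["cy"])/f]); s=d.copy()
    for _ in range(30): s=d/(1+p["k1"]*(s@s))
    V=np.array(p["view"]); R=V[:3,:3]; c=-R.T@V[:3,3]
    return c,R.T@np.array([s[0],-s[1],-1])
def onz(cam,u,v,z):
    c,d=ray(cam,u,v); return c+d*(z-c[2])/d[2]
def proj(cam,P):
    p=env.camera_params(cam); f=192/np.tan(np.radians(p["vertical_fov"])/2)
    V=np.array(p["view"]); q=V[:3,:3]@np.array(P)+V[:3,3]; s=np.array([q[0],-q[1]])/-q[2]
    return s*(1+p["k1"]*(s@s))*f+[p["cx"],p["cy"]]
def save(cam,name,crop=None,k=1):
    im=env.get_image(cam)[:,:,::-1].copy()
    cv2.imwrite(f"pics/raw_{name}.png",im)
    if crop: a,b,c,d=crop; im=im[b:d,a:c]
    cv2.imwrite(f"pics/{name}.png",cv2.resize(im,None,fx=k,fy=k,interpolation=cv2.INTER_CUBIC))
E
python3 - <<'E'
from h import *
save("top","top0",None,1.5); save("scene","scene0",None,1.5)
o=env.observe(); print(o["position"],o["tool_rot"],o["ft_force"],o["grip_width"],env.tcp_to_tips)
for c in("top","scene"):
    p=env.camera_params(c); V=np.array(p["view"]); print(c,p["vertical_fov"],p["k1"],-V[:3,:3].T@V[:3,3])
E
```

```text
[0.21290318 0.50685194 0.24176798] [[-9.21920571e-01  3.87378195e-01 -7.71745703e-04]
 [ 3.87378849e-01  9.21920001e-01 -1.06709165e-03]
 [ 2.98119762e-04 -1.28273171e-03 -9.99999133e-01]] [0.15496668 0.33862135 0.0623634 ] 0.08532114164662696 0.011
top 44.87949541316874 -0.08330910478864399 [0.53020626 0.03803246 0.89876559]
scene 42.27733624129263 0.02015705802349605 [ 1.26144162 -0.00882313  0.73428636]
```

View pics/top0.png

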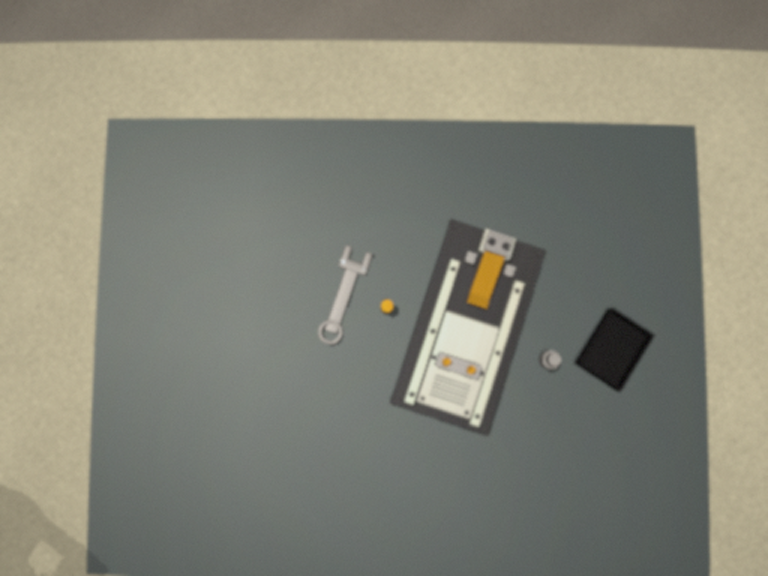

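View pics/scene0.png

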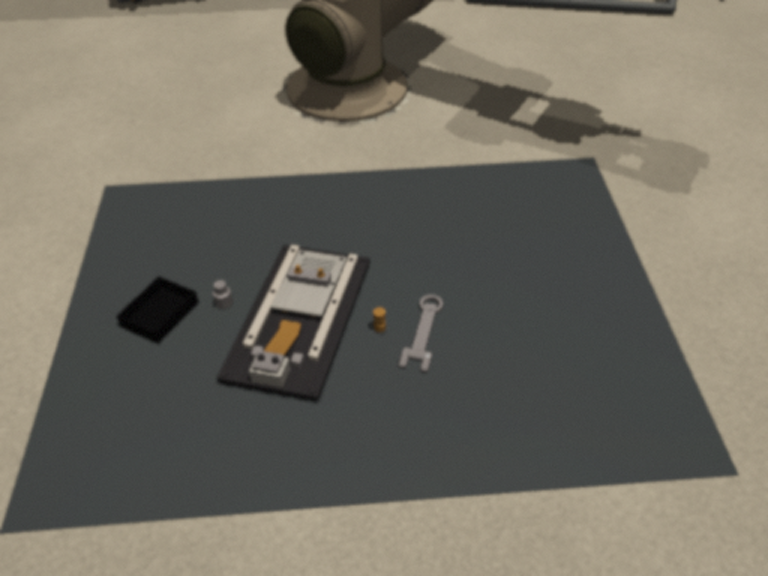

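Top view: the fixture's entry is near (440,420) and its stops near (490,260), at 1.5x scale. The module's can is at (459,366) and the ledge at about (450,388). Next I'll measure the corners.

```bash
python3 - <<'E'
from h import *
im=cv2.imread("pics/raw_top0.png"); 
sub=im[130:300,240:380].astype(int)
# dark base: fixture (neutral dark) + everything not mat inside
hsv=cv2.cvtColor(im,cv2.COLOR_BGR2HSV)
print([ (im[y,x]).tolist() for x,y in((310,180),(285,250),(250,250),(320,195),(300,225),(330,210),(355,190))])
mat=(im[:,:,0].astype(int)-im[:,:,2]>8)
m=(~mat).astype(np.uint8); m[:140]=0;m[295:]=0;m[:,:255]=0;m[:,:][:, 368:]=0
m=cv2.morphologyEx(m,cv2.MORPH_OPEN,np.ones((3,3)))
n,l,st,_=cv2.connectedComponentsWithStats(m); i=1+np.argmax(st[1:,4]); print(st[i])
c=max(cv2.findContours((l==i).astype(np.uint8),0,1)[0],key=cv2.contourArea)
w=np.array([onz("top",*q[0],0.015)[:2] for q in c])
r=cv2.minAreaRect((w*1000).astype(np.float32)); print(r); print(cv2.boxPoints(r))
v=cv2.resize(im[140:300,250:380],None,fx=5,fy=5,interpolation=cv2.INTER_CUBIC)[:, :]
v=cv2.resize(im[170:290,255:365],None,fx=5,fy=5,interpolation=cv2.INTER_CUBIC)
cv2.imwrite("pics/crop.png",v)
E
```

```text
[[73, 73, 77], [202, 220, 221], [118, 126, 119], [36, 141, 192], [208, 224, 222], [68, 68, 71], [68, 68, 69]]
[  255   140   113   155 17515]
((586.21435546875, -85.00788116455078), (295.6146240234375, 218.50949096679688), 0.42150285840034485)
[[ 437.60733    23.156553]
 [ 439.21475  -195.34703 ]
 [ 734.8214   -193.17232 ]
 [ 733.214      25.331268]]
```

View pics/crop.png

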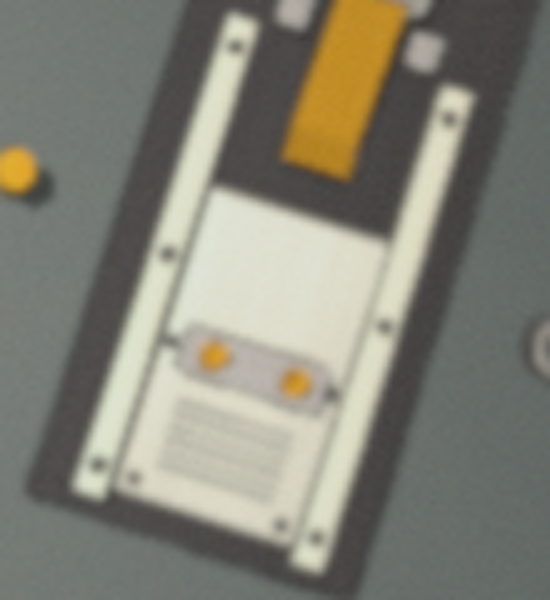

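The crop (5x, offset 255,170) shows the can at y≈340–410, the ledge below it, and the rails clear on both sides. The plate's nose edge runs from (215,188) to (388,240). The mask threshold was wrong, so I'll use brightness instead.

```bash
python3 - <<'E'
from h import *
im=cv2.imread("pics/raw_top0.png"); g=cv2.GaussianBlur(cv2.cvtColor(im,6),(3,3),0)
m=(g<96).astype(np.uint8); m[:140]=0;m[295:]=0;m[:,:256]=0;m[:,368:]=0
n,l,st,_=cv2.connectedComponentsWithStats(m); i=1+np.argmax(st[1:,4]); print(st[i])
c=max(cv2.findContours((l==i).astype(np.uint8),0,1)[0],key=cv2.contourArea)
w=np.array([onz("top",*q[0],0.015)[:2] for q in c])
r=cv2.minAreaRect((w*1000).astype(np.float32)); print(r); B=cv2.boxPoints(r); print(B)
P=lambda x,y,z:onz("top",255+(x+.5)/5-.5,170+(y+.5)/5-.5,z)*1000
# rails (top z=.024): left/right rail end holes
for a in((235,46),(167,254),(97,464),(449,119),(384,327),(315,538)): print("rail",P(*a,.024).round(1))
for a in((120,490),(293,545)): print("rear corner",P(*a,.021).round(1))
for a in((215,188),(388,240)): print("nose corner",P(*a,.031).round(1))
for a in((213,356),(296,383)): print("conn",P(*a,.047).round(1))
for a in((316,171),): print("lip",P(*a,.0257).round(1))
for a in((294,12),(424,52)): print("stop",P(*a,.027).round(1))
E
```

```text
[ 260  146  105  145 3799]
((584.173095703125, -86.08797454833984), (134.01699829101562, 252.85523986816406), 72.06916046142578)
[[ 443.2564   -110.91867 ]
 [ 683.83014  -188.76491 ]
 [ 725.0898    -61.25728 ]
 [ 484.51605    16.588959]]
rail [655.8 -63.7  24. ]
rail [576.4 -37.8  24. ]
rail [497.8 -11.8  24. ]
rail [ 628.6 -145.2   24. ]
rail [ 549.6 -119.7   24. ]
rail [470.9 -93.3  24. ]
rear corner [488.1 -20.6  21. ]
rear corner [468.1 -85.5  21. ]
nose corner [601.  -55.2  31. ]
nose corner [ 582.  -120.2   31. ]
conn [538.1 -52.7  47. ]
conn [528.5 -83.1  47. ]
lip [608.2 -94.1  25.7]
stop [668.6 -85.9  27. ]
stop [ 653.8 -135.4   27. ]
```

Call:
{"method": "carry_out", "body": {"rows": [{"tx":0,"ty":0,"tz":0,"yaw":-0.081},{"tx":-3.4,"ty":-3.3},{"tx":-3.4,"ty":-3.3},{"tx":-3.4,"ty":-3.3},{"tx":-3.4,"ty":-3.3},{"tx":-3.4,"ty":-3.3},{"tx":-3.4,"ty":-3.3},{"tx":-3.4,"ty":-3.3},{"tx":-3.4,"ty":-3.3},{"tx":-3.4,"ty":-3.3},{"tx":-3.4,"ty":-3.3},{"tx":-3.4,"ty":-3.3}], "jaw": 1, "squeeze": 40}}

```text
validation failed for argument at $.ro...
```

```bash
cat >> h.py <<'E'
C=np.array([.5842,-.0861]); A=np.radians(-18.15); X=np.array([np.cos(A),np.sin(A)]); Y=np.array([-X[1],X[0]])
def st(fx=None,fy=0,tz=None):
    o=env.observe(); R=np.array(o["tool_rot"]); p=np.array(o["position"]); f=np.array(o["ft_force"]); d=p[:2]-C
    print("t %.2f fix x %.1f y %.1f tipz %.1f mm yawerr %.4f grip %.3f F along %.1f lat %.1f z %.1f"%(o["time_s"],d@X*1e3,d@Y*1e3,(p[2]-.011)*1e3,np.arctan2(-R[1,0],-R[0,0])-A,o["grip_width"],f[:2]@X,f[:2]@Y,f[2]), "ztilt",R[:2,2].round(4))
    if fx is not None:
        t=np.r_[C+X*fx/1e3+Y*fy/1e3, tz/1e3+.011]-p; print("shift cm",(R.T@t*100).round(2))
E
python3 -c "
from h import *
st(-75.5,0,60)"
```

```text
t 0.10 fix x -537.5 y 447.8 tipz 230.8 mm yawerr -0.0810 grip 0.085 F along 0.0 lat 0.4 z 0.1 ztilt [-0.0008 -0.0011]
shift cm [-49.68 -40.87  17.11]
```

Call:
{"method": "carry_out", "body": {"rows": [{"tx":0,"ty":0,"tz":0,"yaw":-0.081},{"tx":-3.4,"ty":-3.3,"tz":0,"yaw":0},{"tx":-3.4,"ty":-3.3,"tz":0,"yaw":0},{"tx":-3.4,"ty":-3.3,"tz":0,"yaw":0},{"tx":-3.4,"ty":-3.3,"tz":0,"yaw":0},{"tx":-3.4,"ty":-3.3,"tz":0,"yaw":0},{"tx":-3.4,"ty":-3.3,"tz":0,"yaw":0},{"tx":-3.4,"ty":-3.3,"tz":0,"yaw":0},{"tx":-3.4,"ty":-3.3,"tz":0,"yaw":0},{"tx":-3.4,"ty":-3.3,"tz":0,"yaw":0},{"tx":-3.4,"ty":-3.3,"tz":0,"yaw":0},{"tx":-3.4,"ty":-3.3,"tz":0,"yaw":0}], "jaw": 1, "squeeze": 40}}

```text
time_s: 1.3
position: [0.462, 0.0328, 0.239]
tool_rot: [[-0.954, 0.299, -0.005], [0.299, 0.954, -0.003], [0.004, -0.004, -1.0]]
ft_force: [0.1, 0.7, 0.3]
grip_width: -0.0001
```

```bash
python3 -c "
from h import *
st(-75.5,0,60)"
```

```text
t 1.30 fix x -153.2 y 74.9 tipz 228.0 mm yawerr 0.0135 grip -0.000 F along -0.1 lat 0.7 z 0.3 ztilt [-0.0051 -0.0028]
shift cm [-7.73 -7.53 16.8 ]
```

Call:
{"method": "carry_out", "body": {"rows": [{"tx":-2.6,"ty":-2.5,"tz":1.0,"yaw":0.0135},{"tx":-2.6,"ty":-2.5,"tz":3.0,"yaw":0},{"tx":-2.5,"ty":-2.5,"tz":3.0,"yaw":0},{"tx":0,"ty":0,"tz":4.0,"yaw":0},{"tx":0,"ty":0,"tz":3.5,"yaw":0},{"tx":0,"ty":0,"tz":0,"yaw":0},{"tx":0,"ty":0,"tz":0,"yaw":0}]}}

```text
time_s: 2.0
position: [0.5158, -0.0742, 0.0891]
tool_rot: [[-0.947, 0.321, -0.003], [0.321, 0.947, -0.004], [0.002, -0.004, -1.0]]
ft_force: [-0.2, 0.1, -0.1]
grip_width: 0.0004
```

```bash
python3 -c "
from h import *
st(-75.5,0,32)"
```

```text
t 2.00 fix x -68.7 y -10.0 tipz 78.1 mm yawerr -0.0096 grip 0.000 F along -0.2 lat -0.0 z -0.1 ztilt [-0.003  -0.0036]
shift cm [0.68 1.01 4.6 ]
```

Call:
{"method": "carry_out", "body": {"rows": [{"tx":0.68,"ty":1.0,"tz":0,"yaw":-0.0096},{"tx":0,"ty":0,"tz":0,"yaw":0},{"tx":0,"ty":0,"tz":1.5,"yaw":0},{"tx":0,"ty":0,"tz":1.5,"yaw":0},{"tx":0,"ty":0,"tz":0.7,"yaw":0},{"tx":0,"ty":0,"tz":0,"yaw":0}]}}

```text
time_s: 2.6
position: [0.5158, -0.0603, 0.0598]
tool_rot: [[-0.952, 0.307, 0.012], [0.306, 0.952, -0.009], [-0.014, -0.005, -1.0]]
ft_force: [0.2, 0.5, -0.7]
grip_width: -0.0002
```

```bash
python3 -c "
from h import *
st(-75.5,0,32)
save('scene','s1',(130,90,320,290),3)"
```

```text
t 2.60 fix x -73.0 y 3.2 tipz 48.8 mm yawerr 0.0053 grip -0.000 F along 0.1 lat 0.6 z -0.7 ztilt [ 0.0116 -0.0087]
shift cm [ 0.28 -0.32  1.68]
```

View pics/s1.png

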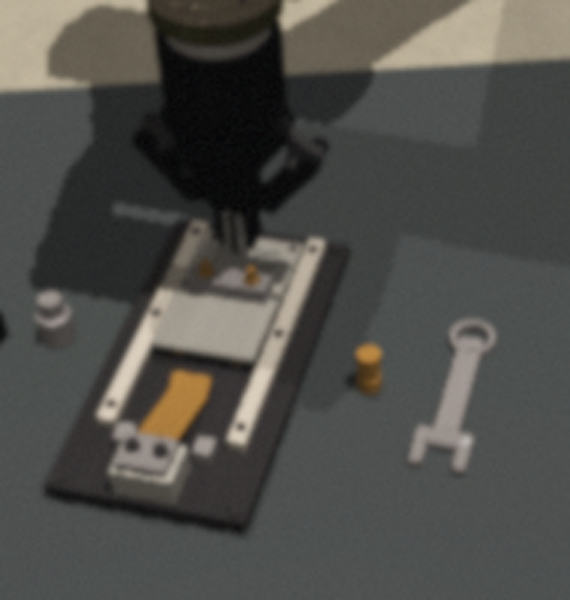

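Tips show at about (235,245) in the crop, just behind the can, with nothing touched. I'll correct x and y first, then go down slowly.

Call:
{"method": "carry_out", "body": {"rows": [{"tx":0.35,"ty":-0.3,"tz":0,"yaw":0.005},{"tx":0,"ty":0,"tz":0,"yaw":0},{"tx":0,"ty":0,"tz":0.4,"yaw":0},{"tx":0,"ty":0,"tz":0.4,"yaw":0},{"tx":0,"ty":0,"tz":0.4,"yaw":0},{"tx":0,"ty":0,"tz":0,"yaw":0}]}}

```text
time_s: 3.25
position: [0.5125, -0.0627, 0.0495]
tool_rot: [[-0.95, 0.312, 0.016], [0.312, 0.95, -0.01], [-0.018, -0.005, -1.0]]
ft_force: [0.3, -0.2, 0.8]
grip_width: 0.0002
```

```bash
python3 -c "
from h import *
st(-75.5,0,25)"
```

```text
t 3.25 fix x -75.4 y -0.1 tipz 38.5 mm yawerr -0.0001 grip 0.000 F along 0.3 lat -0.1 z 0.8 ztilt [ 0.016  -0.0103]
shift cm [0.03 0.02 1.35]
```

Call:
{"method": "carry_out", "body": {"rows": [{"tx":0,"ty":0,"tz":0.4,"yaw":0},{"tx":0,"ty":0,"tz":0.4,"yaw":0},{"tx":0,"ty":0,"tz":0.3,"yaw":0},{"tx":0,"ty":0,"tz":0.2,"yaw":0},{"tx":0,"ty":0,"tz":0,"yaw":0}]}}

```text
time_s: 3.75
position: [0.5128, -0.0629, 0.035]
tool_rot: [[-0.95, 0.312, 0.016], [0.312, 0.95, -0.01], [-0.018, -0.005, -1.0]]
ft_force: [-0.1, -0.2, 1.6]
grip_width: 0.0
```

```bash
python3 -c "
from h import *
st(-75.5,0,21)"
```

```text
t 3.75 fix x -75.1 y -0.2 tipz 24.0 mm yawerr -0.0001 grip 0.000 F along -0.0 lat -0.2 z 1.6 ztilt [ 0.0156 -0.0101]
shift cm [0.05 0.02 0.3 ]
```

In contact (1.6 N), as predicted at 24 mm. Now press.

Call:
{"method": "carry_out", "body": {"rows": [{"tx":0,"ty":0,"tz":0.1,"yaw":0},{"tx":0,"ty":0,"tz":0.15,"yaw":0},{"tx":0,"ty":0,"tz":0.15,"yaw":0},{"tx":0,"ty":0,"tz":0.1,"yaw":0}]}}

```text
time_s: 4.15
position: [0.5134, -0.063, 0.0322]
tool_rot: [[-0.95, 0.311, 0.018], [0.311, 0.95, -0.011], [-0.021, -0.005, -1.0]]
ft_force: [-3.1, 1.0, 12.0]
grip_width: 0.0002
```

```bash
python3 -c "
from h import *
st(-75.5,0,21)"
```

```text
t 4.15 fix x -74.5 y -0.1 tipz 21.2 mm yawerr 0.0003 grip 0.000 F along -3.3 lat 0.0 z 12.0 ztilt [ 0.018  -0.0112]
shift cm [0.1  0.01 0.01]
```

Call:
{"method": "carry_out", "body": {"rows": [{"tx":0,"ty":0,"tz":0.15,"yaw":0},{"tx":0,"ty":0,"tz":0.15,"yaw":0},{"tx":-0.2,"ty":0,"tz":0.15,"yaw":0},{"tx":-0.3,"ty":0,"tz":0.15,"yaw":0}]}}

```text
time_s: 4.55
position: [0.518, -0.0644, 0.032]
tool_rot: [[-0.95, 0.31, 0.021], [0.31, 0.951, -0.013], [-0.024, -0.006, -1.0]]
ft_force: [-4.8, 2.2, 16.1]
grip_width: 0.0001
```

```bash
python3 -c "
from h import *
st(-75.5,0,21)
save('scene','s2',(130,90,320,290),3)"
```

```text
t 4.55 fix x -69.7 y -0.0 tipz 21.0 mm yawerr 0.0013 grip 0.000 F along -5.3 lat 0.6 z 16.1 ztilt [ 0.021  -0.0129]
shift cm [ 0.58  0.   -0.01]
```

View pics/s2.png

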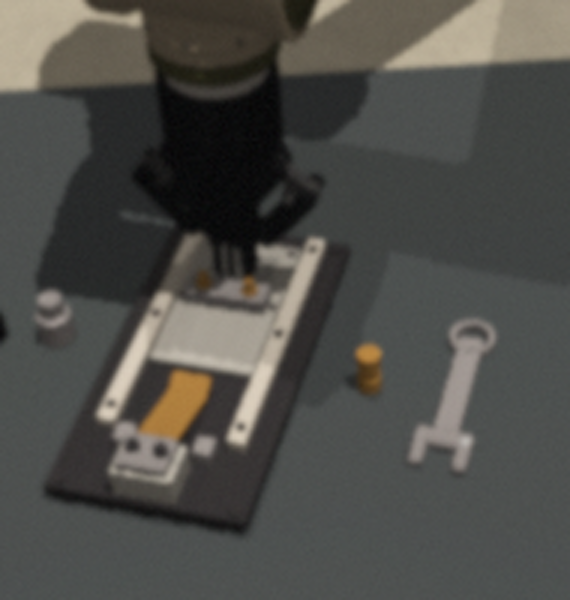

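The plate is flat and moving. I'll keep sliding while pressing.

Call:
{"method": "carry_out", "body": {"rows": [{"tx":-0.3,"ty":0,"tz":0.16,"yaw":0},{"tx":-0.3,"ty":0,"tz":0.16,"yaw":0},{"tx":-0.3,"ty":0,"tz":0.16,"yaw":0},{"tx":-0.3,"ty":0,"tz":0.16,"yaw":0}]}}

```text
time_s: 5.0
position: [0.5306, -0.0683, 0.0321]
tool_rot: [[-0.951, 0.31, 0.026], [0.309, 0.951, -0.015], [-0.029, -0.006, -1.0]]
ft_force: [-5.6, 2.1, 15.7]
grip_width: 0.0001
```

```bash
python3 -c "
from h import *
st(-75.5,0,21)
im=env.get_image('top'); cv2.imwrite('pics/t3.png',cv2.resize(im[170:290,255:365,::-1],None,fx=5,fy=5,interpolation=2))"
```

```text
t 5.00 fix x -56.5 y 0.2 tipz 21.1 mm yawerr 0.0021 grip 0.000 F along -6.0 lat 0.2 z 15.7 ztilt [ 0.0258 -0.0149]
shift cm [ 1.9  -0.02 -0.05]
```

View pics/t3.png

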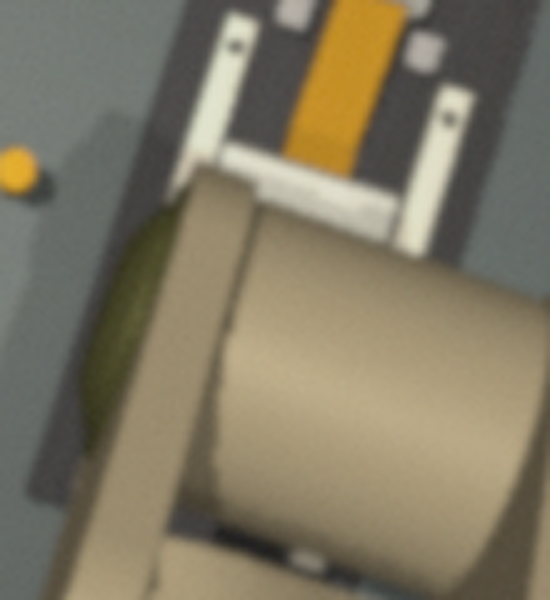

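```bash
python3 -c "
from h import *
for a in((225,145),(397,200)):
    p=onz('top',255+a[0]/5-.4,170+a[1]/5-.4,.021)[:2]-C; print(p@X*1e3,p@Y*1e3)"
```

```text
24.213738064882723 35.24201876299342
25.223658005421022 -33.26532899210207
```

Call:
{"method": "carry_out", "body": {"rows": [{"tx":-0.25,"ty":0,"tz":0.2,"yaw":0},{"tx":-0.3,"ty":0,"tz":0.2,"yaw":0},{"tx":-0.3,"ty":0,"tz":0.2,"yaw":0}]}}

```text
time_s: 5.35
position: [0.54, -0.0711, 0.0321]
tool_rot: [[-0.951, 0.309, 0.031], [0.309, 0.951, -0.017], [-0.035, -0.007, -0.999]]
ft_force: [-8.0, 2.3, 19.7]
grip_width: 0.0001
```

```bash
python3 -c "
from h import *
st(-75.5,0,21)
save('scene','s4',(150,140,250,240),6)"
```

```text
t 5.35 fix x -46.7 y 0.5 tipz 21.1 mm yawerr 0.0029 grip 0.000 F along -8.3 lat -0.3 z 19.7 ztilt [ 0.0311 -0.017 ]
shift cm [ 2.88 -0.04 -0.1 ]
```

View pics/s4.png

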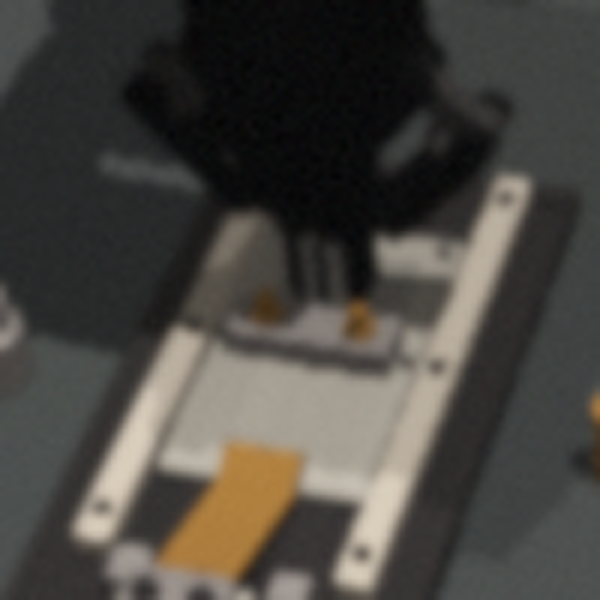

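The spring now lies over the plate's nose, at (260,460) in the crop, so the nose is under the lip at x≈34. Continue.

Call:
{"method": "carry_out", "body": {"rows": [{"tx":-0.3,"ty":-0.02,"tz":0.2,"yaw":-0.002},{"tx":-0.3,"ty":-0.02,"tz":0.2,"yaw":0},{"tx":-0.3,"ty":0,"tz":0.2,"yaw":0},{"tx":-0.3,"ty":0,"tz":0.2,"yaw":0}]}}

```text
time_s: 5.8
position: [0.5423, -0.0718, 0.032]
tool_rot: [[-0.953, 0.304, 0.011], [0.304, 0.953, -0.012], [-0.014, -0.008, -1.0]]
ft_force: [-18.1, 4.2, 31.6]
grip_width: 0.0001
```

```bash
python3 -c "
from h import *
st(-6,0,21)"
```

```text
t 5.80 fix x -44.3 y 0.5 tipz 21.0 mm yawerr 0.0077 grip 0.000 F along -18.6 lat -1.7 z 31.6 ztilt [ 0.0112 -0.0122]
shift cm [-3.83 -0.08  0.05]
```

Call:
{"method": "carry_out", "body": {"rows": [{"tx":-0.5,"ty":-0.03,"tz":0.12,"yaw":0.004},{"tx":-0.5,"ty":-0.03,"tz":0.12,"yaw":0.004},{"tx":-0.5,"ty":0,"tz":0.12,"yaw":0}]}}

```text
time_s: 6.1
position: [0.5437, -0.0721, 0.032]
tool_rot: [[-0.951, 0.309, -0.018], [0.31, 0.951, -0.004], [0.016, -0.009, -1.0]]
ft_force: [-25.5, 4.4, 30.5]
grip_width: -0.0
```

```bash
python3 -c "
from h import *
st(-6,0,21)
save('scene','s5',(150,140,250,240),6)"
```

```text
t 6.10 fix x -42.8 y 0.7 tipz 21.0 mm yawerr 0.0020 grip -0.000 F along -25.6 lat -3.8 z 30.5 ztilt [-0.0184 -0.0037]
shift cm [-3.68 -0.08 -0.06]
```

View pics/s5.png

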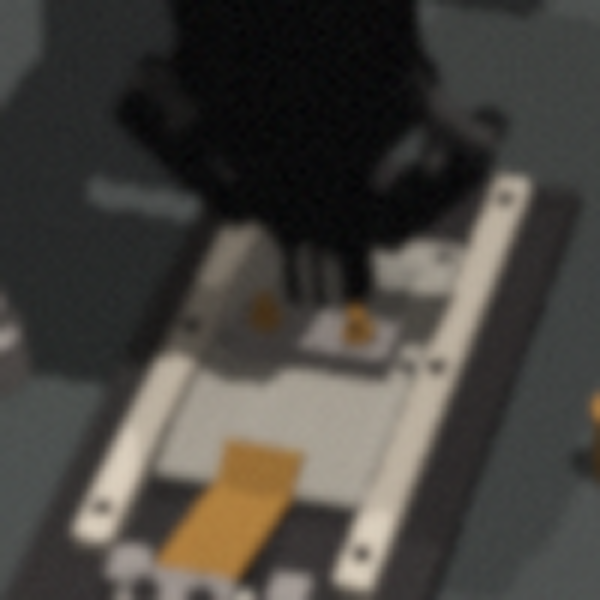

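Call:
{"method": "carry_out", "body": {"rows": [{"tx":-0.5,"ty":-0.05,"tz":0.03,"yaw":0},{"tx":-0.6,"ty":-0.05,"tz":0.05,"yaw":0},{"tx":-0.6,"ty":-0.05,"tz":0.05,"yaw":0}]}}

```text
time_s: 6.45
position: [0.5448, -0.0724, 0.0322]
tool_rot: [[-0.95, 0.307, -0.055], [0.307, 0.952, 0.008], [0.055, -0.009, -0.998]]
ft_force: [-25.7, 7.6, 28.5]
grip_width: -0.0001
```

```bash
python3 -c "
from h import *
st(-6,0,21)"
```

```text
t 6.45 fix x -41.7 y 0.7 tipz 21.2 mm yawerr 0.0044 grip -0.000 F along -26.8 lat -0.8 z 28.5 ztilt [-0.0547  0.0084]
shift cm [-3.57 -0.09 -0.17]
```

Call:
{"method": "carry_out", "body": {"rows": [{"tx":-0.4,"ty":-0.05,"tz":-0.1,"yaw":0},{"tx":-0.5,"ty":-0.05,"tz":-0.1,"yaw":0}]}}

```text
time_s: 6.65
position: [0.5448, -0.0725, 0.0329]
tool_rot: [[-0.949, 0.305, -0.076], [0.305, 0.952, 0.016], [0.077, -0.008, -0.997]]
ft_force: [-16.5, 5.9, 4.8]
grip_width: -0.0002
```

```bash
python3 -c "
from h import *
st(-6,0,21)"
```

```text
t 6.65 fix x -41.7 y 0.7 tipz 21.9 mm yawerr 0.0057 grip -0.000 F along -17.6 lat 0.5 z 4.8 ztilt [-0.0761  0.0158]
shift cm [-3.57 -0.09 -0.19]
```

```bash
python3 -c "
from h import *
a=env.get_image('scene')[185:245,150:230,::-1]; b=env.get_image('top')[165:215,280:360,::-1]
k=lambda i:cv2.resize(i,None,fx=5,fy=5,interpolation=cv2.INTER_LANCZOS4)
cv2.imwrite('pics/m6.png',np.vstack([k(a),k(b)]))"
```

```text
(no output)
```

View pics/m6.png

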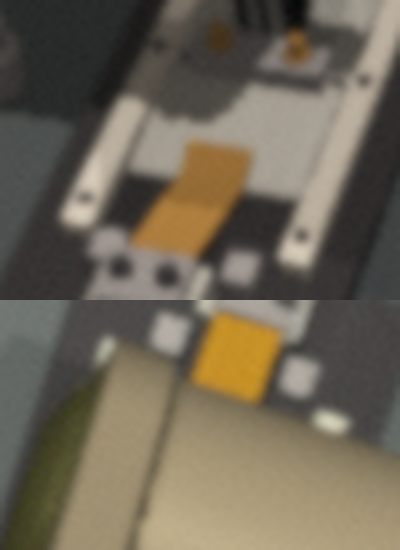

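```bash
python3 -c "
from h import *
for a in((132,172),(305,196)):
  for z in (.021,.015):
    p=onz('scene',150+a[0]/5-.4,185+a[1]/5-.4,z)[:2]-C; print(z,p@X*1e3,p@Y*1e3)
p=onz('scene',150+217/5-.4,185+147/5-.4,.0257)[:2]-C; print('lip',p@X*1e3,p@Y*1e3)
for fx,fz in((35,.021),(40,.021),(45,.021),(50,.021)):
  q=C+X*fx/1e3+Y*.03;print(fx,(proj('scene',[*q,fz])-[149.6,184.6])*5)
"
```

```text
0.021 41.33122768473688 -31.262352075882323
0.015 36.46803471385748 -33.91760216294358
0.021 38.12033928601352 37.446009269851906
0.015 33.230137064228266 35.36871803419785
lip 25.58394655940145 -1.6484427171669878
35 [288.87283512 186.71767051]
40 [284.85961794 196.3262681 ]
45 [280.81769357 206.00321375]
50 [276.74674411 215.74926037]
```

Call:
{"method": "carry_out", "body": {"rows": [{"tx":-0.9,"ty":-0.05,"tz":0.0,"yaw":0.003},{"tx":-1.0,"ty":-0.05,"tz":-0.03,"yaw":0.003}]}}

```text
time_s: 6.95
position: [0.552, -0.0747, 0.0325]
tool_rot: [[-0.945, 0.309, -0.103], [0.309, 0.951, 0.025], [0.106, -0.008, -0.994]]
ft_force: [-21.4, 7.2, 23.6]
grip_width: 0.0002
```

```bash
python3 -c "
from h import *
st(-6,0,21)"
```

```text
t 6.95 fix x -34.2 y 0.8 tipz 21.5 mm yawerr 0.0012 grip 0.000 F along -22.6 lat 0.1 z 23.6 ztilt [-0.1032  0.0248]
shift cm [-2.81 -0.09 -0.25]
```

Call:
{"method": "carry_out", "body": {"rows": [{"tx":-0.6,"ty":-0.05,"tz":0.0,"yaw":0},{"tx":-0.6,"ty":-0.05,"tz":0.0,"yaw":0},{"tx":-0.6,"ty":-0.02,"tz":0.0,"yaw":0}]}}

```text
time_s: 7.25
position: [0.5589, -0.077, 0.0328]
tool_rot: [[-0.943, 0.308, -0.129], [0.306, 0.951, 0.033], [0.133, -0.008, -0.991]]
ft_force: [-15.7, 4.3, 17.2]
grip_width: -0.0
```

```bash
python3 -c "
from h import *
st(-6,0,21)"
```

```text
t 7.25 fix x -26.9 y 0.8 tipz 21.8 mm yawerr 0.0030 grip -0.000 F along -16.2 lat -0.8 z 17.2 ztilt [-0.1288  0.0331]
shift cm [-2.08 -0.08 -0.2 ]
```

Call:
{"method": "carry_out", "body": {"rows": [{"tx":-0.6,"ty":-0.05,"tz":-0.04,"yaw":0},{"tx":-0.6,"ty":-0.05,"tz":-0.04,"yaw":0},{"tx":-0.6,"ty":-0.02,"tz":-0.04,"yaw":0}]}}

```text
time_s: 7.55
position: [0.566, -0.0794, 0.033]
tool_rot: [[-0.939, 0.306, -0.155], [0.303, 0.952, 0.041], [0.16, -0.008, -0.987]]
ft_force: [-15.8, 4.3, 14.2]
grip_width: -0.0
```

```bash
python3 -c "
from h import *
st(-6,0,21)"
```

```text
t 7.55 fix x -19.4 y 0.7 tipz 22.0 mm yawerr 0.0047 grip -0.000 F along -16.3 lat -0.8 z 14.2 ztilt [-0.1548  0.0415]
shift cm [-1.34 -0.08 -0.11]
```

Call:
{"method": "carry_out", "body": {"rows": [{"tx":-0.6,"ty":-0.05,"tz":-0.07,"yaw":0},{"tx":-0.6,"ty":-0.05,"tz":-0.07,"yaw":0},{"tx":-0.6,"ty":-0.02,"tz":-0.07,"yaw":0}]}}

```text
time_s: 7.85
position: [0.5731, -0.0818, 0.0333]
tool_rot: [[-0.935, 0.304, -0.181], [0.3, 0.953, 0.05], [0.188, -0.008, -0.982]]
ft_force: [-15.0, 4.7, 12.6]
grip_width: -0.0
```

```bash
python3 -c "
from h import *
st(-6,0,21)
a=env.get_image('scene')[170:250,140:240,::-1]
cv2.imwrite('pics/s7.png',cv2.resize(a,None,fx=6,fy=6,interpolation=cv2.INTER_LANCZOS4))"
```

```text
t 7.85 fix x -11.9 y 0.7 tipz 22.3 mm yawerr 0.0063 grip -0.000 F along -15.7 lat -0.2 z 12.6 ztilt [-0.1814  0.0502]
shift cm [-0.6  -0.07  0.02]
```

View pics/s7.png

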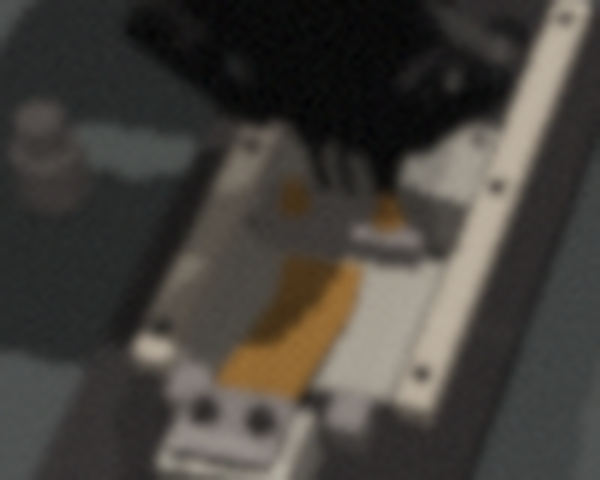

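The nose edge, at (335,392), is a few mm short of the stop at (345,405), with the spring on top. A last push to the stops.

Call:
{"method": "carry_out", "body": {"rows": [{"tx":-0.6,"ty":-0.05,"tz":-0.08,"yaw":0},{"tx":-0.6,"ty":-0.05,"tz":-0.08,"yaw":0}]}}

```text
time_s: 8.1
position: [0.5785, -0.0837, 0.0334]
tool_rot: [[-0.932, 0.303, -0.198], [0.298, 0.953, 0.056], [0.206, -0.007, -0.979]]
ft_force: [-20.8, 6.5, 14.8]
grip_width: 0.0001
```

```bash
python3 -c "
from h import *
st(-6,0,21)"
```

```text
t 8.10 fix x -6.2 y 0.5 tipz 22.4 mm yawerr 0.0073 grip 0.000 F along -21.8 lat -0.3 z 14.8 ztilt [-0.1984  0.0558]
shift cm [-0.04 -0.05  0.14]
```

Force is rising at the predicted home position. One more push to confirm the stop.

Call:
{"method": "carry_out", "body": {"rows": [{"tx":-0.7,"ty":-0.03,"tz":-0.08,"yaw":0},{"tx":-0.7,"ty":-0.03,"tz":-0.08,"yaw":0}]}}

```text
time_s: 8.3
position: [0.5789, -0.0838, 0.0336]
tool_rot: [[-0.924, 0.301, -0.234], [0.294, 0.954, 0.066], [0.243, -0.008, -0.97]]
ft_force: [-31.3, 8.0, 24.6]
grip_width: -0.0003
```

```bash
python3 -c "
from h import *
st(-6,0,21)"
```

```text
t 8.30 fix x -5.7 y 0.5 tipz 22.6 mm yawerr 0.0088 grip -0.000 F along -32.2 lat -2.1 z 24.6 ztilt [-0.2341  0.0659]
shift cm [-0.01 -0.05  0.17]
```

Firm stop at 32 N: it is home. Lift off up and slightly back, keeping clear of the can.

Call:
{"method": "carry_out", "body": {"rows": [{"tx":0.15,"ty":0,"tz":-0.4,"yaw":0},{"tx":0.4,"ty":0,"tz":-0.6,"yaw":0},{"tx":0.8,"ty":0,"tz":-1.5,"yaw":0},{"tx":1.2,"ty":0,"tz":-3,"yaw":0},{"tx":1.2,"ty":0,"tz":-3,"yaw":0},{"tx":3,"ty":0,"tz":-3,"yaw":0},{"tx":3.5,"ty":0,"tz":-2,"yaw":0},{"tx":3.5,"ty":0,"tz":-2,"yaw":0},{"tx":3.5,"ty":0,"tz":-2,"yaw":0},{"tx":3.5,"ty":0,"tz":-1,"yaw":0},{"tx":0,"ty":0,"tz":0,"yaw":0},{"tx":0,"ty":0,"tz":0,"yaw":0}]}}

```text
time_s: 9.5
position: [0.4239, -0.033, 0.282]
tool_rot: [[-0.928, 0.302, -0.219], [0.296, 0.953, 0.061], [0.227, -0.008, -0.974]]
ft_force: [0.5, -0.3, 0.7]
grip_width: 0.0002
```

```bash
python3 -c "
from h import *
st()
k=lambda i:cv2.resize(i,None,fx=4,fy=4,interpolation=cv2.INTER_LANCZOS4)
s=env.get_image('scene')[:,:,::-1];t=env.get_image('top')[:,:,::-1]
cv2.imwrite('pics/raw_s8.png',s);cv2.imwrite('pics/raw_t8.png',t)
cv2.imwrite('pics/m8.png',np.hstack([k(s[155:275,145:245]),k(t[140:260,265:365])]))"
```

```text
t 9.50 fix x -168.8 y 0.6 tipz 271.0 mm yawerr 0.0084 grip 0.000 F along 0.5 lat -0.1 z 0.7 ztilt [-0.2193  0.0609]
```

View pics/m8.png

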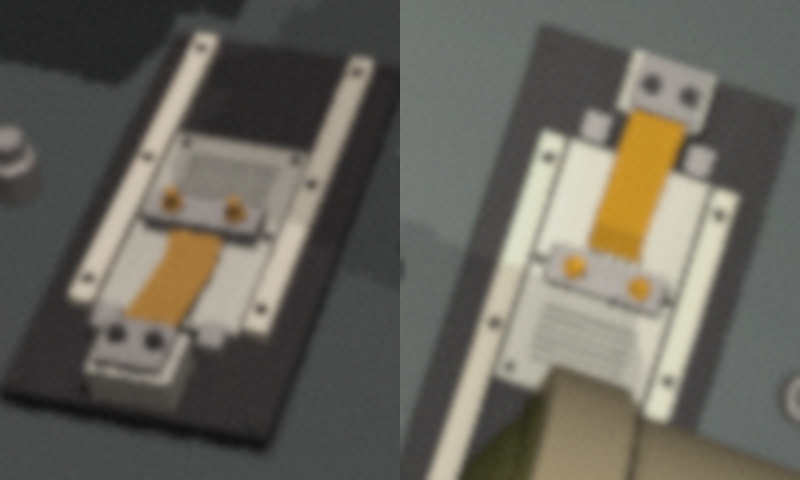

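The plate meets both stops (top panel (597,125) and (698,160)), and the spring lies over it. Quick numeric check before I hand in.

```bash
python3 -c "
from h import *
def f(a,z):
    p=onz('top',265+(a[0]-400)/4-.4,140+a[1]/4-.4,z)[:2]-C; return np.array([p@X,p@Y])*1e3
print('conn mid',(f((574,266),.043)+f((640,289),.043))/2,'expect 14')
print('nose',f((570,137),.021),f((710,185),.021),'stop faces',f((592,136),.027),f((694,171),.027))
print('rear left',f((497,374),.021),'expect -45')
st(); env.close_job()"
```

```text
conn mid [12.96153679  1.53032737] expect 14
nose [74.03191825 36.29483511] [ 73.5459312  -34.31708085] stop faces [76.73351937 26.96682549] [ 76.36626692 -24.15465756]
rear left [-44.40138887  34.24018183] expect -45
t 9.60 fix x -168.4 y 0.6 tipz 270.2 mm yawerr 0.0084 grip 0.000 F along -0.0 lat -0.6 z 1.3 ztilt [-0.221   0.0615]
the job is handed in; nothing more can be done
```

I loaded the RF module and handed the job in at 9.6 s. The hand-in gave no verdict. I pressed on the ledge behind the can with the closed fingertips and slid the nose under the leaf spring. The push ended in a firm stop at about 32 N, and I then lifted clear.

**Final position:**
- The top view puts the nose at fixture x ≈ 73.5–74 mm. It must be past 71; the stops are at 75.
- The rear edge reads −44.4 mm where −45 is expected, and the connectors 13.0 mm where 14 is expected. That agrees within about 1 mm.

**Flatness and spring:** in the last pictures the plate looks flat, with the spring lying on it. I judged this by eye and did not measure the spring height or the tilt.

**Robot and bench:** the robot is well clear, with near-zero wrist force. The moves stayed clear of the four bystanders, but I did not measure whether they had shifted.

**Difficulties:**
- **Stall at the bend:** the slide stalled there under about 30 N of press. Easing the press and pushing harder got it past. During that push the press dropped briefly to about 5 N.
- **Tool lean:** the tool leaned about 14° while pushing. The moves have no tilt command, so I could not correct it.

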